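# Unpile the power-supply parts onto their foam pads

## Robot

A 6-joint arm with a two-finger parallel gripper is mounted at the origin on the work surface. World frame = base frame: x ahead of the robot, y to its left, z up, the work surface at z = 0. Lengths are in mm, angles in degrees, forces in N, time in s.
With the tool pointing down it reaches from about 350 to 850 mm from the base axis. Payload 8.1 kg.
Tool frame: the origin (TCP) lies at the very end of the fingers, on their centre line; the grasp point (between the pads) lies 19 mm behind it; z points along the fingers, y is the line along which they close (so a half turn about z gives the same grasp; the last joint's range is limited). The gripper opens to 85 mm and grips with 20 to 120 N. Pads are 22 mm wide; open, the fingers measure 114 mm over their backs; the gripper's body (76 mm by 85 mm) begins 54 mm behind the grasp point. The pads swing forward as they close: fully open they stand 13 mm farther back than shut.
Start: joints at [-78.747, 7.471, 85.268, -0, 87.261, -4.893], TCP at [166.871, -576.333, 231.292] pointing down, gripper open.
Joint ranges: [-169.43, 169.43], [-51.17, 129.36], [1.28, 143.12], [-76.62, 256.62], [0, 156.53], [-152.29, 152.29]. Speed limits (degrees/s): [136.94, 136.94, 159.86, 180, 180, 180].

## Interface

Orientations are given as [roll, pitch, yaw] about the fixed x, y, z axes, in that order (R = Rz(yaw) Ry(pitch) Rx(roll)).
In Python, from bench import sense, eyes, job, models gives the robot as it stands. The module is installed in compiled form; this text tells all that it offers.
- The arm moves only by the tool apply_moves, never from a script. Its argument "rows" is a list of rows, each a list of 6 numbers: the shift along the tool's x, y, z in mm, then the turn, a rotation vector about the tool's x, y, z in rad. In form: [[dx, dy, dz, rx, ry, rz], ...]. A call has exactly 5 rows; each row shifts and turns the commanded pose from where the row before left it, along the tool's axes as they then stand; what a row does not reach is not made up. A row lasts 1/8 s, in which the tool goes at most 62.5 mm and 10.7 degrees, less where a joint would pass 70% of its speed; a pose out of reach is approached as far as the arm can. A call is refused whole if a number of a shift passes 62.5 or a number of a turn 0.188, either way. A call with a gripper value outside its range is refused whole. "fingers" is the finger opening in mm, from 0 to 85.4, set as the call begins (left out, the last holds). The fingers move at their own pace and stop on an object; "grip_force" is the grip in N (left out, the last holds). Time passes only in rows, so rows that do not move let the fingers close, or fill a call up. It gives the time, the measured TCP pose, the force, the opening and the grip force at its end, in the units of the state.
- sense(): the state, without advancing time (a new reading comes with each control period).
- eyes.snapshot(name): name is "scene" or "top" or "wrist"; returns (picture, depth): 384x512x3 uint8, red, green, blue; 384x512 float32, mm along the optical axis (not along the pixel's ray), 0 where there is no reading.
- eyes.get_calibration(name): a dict with "intrinsics" (3x3 intrinsics, pixels), "R" (3x3) and "t" (3): a world point X has camera coordinates R X + t; the wrist camera has in their place "mount" (4x4, takes a point from camera to tool coordinates, whose origin is the TCP and whose axes are the flange's). Camera axes: x right, y down, z forward; pixel columns grow to the right and rows downward; lengths in mm; the calibration is good to about 2 mm. A picture is of the moment at which its call begins: read the wrist's pose just before it. get_calibration takes no time and is no camera call.
- job.hand_in(): hands the job in; it is judged then, once.
Trained networks look in the newest picture that a camera, given by its name, has taken for a name from the list of things; names that differ only in an ending like _2 or _b are one class to them, and where a whole thing is asked for, a point or a joint stands for the part that bears it (a point fixed in the world has none). Each returns a list of dicts, best first, with "confidence" (0 to 1); they miss things now and then, are a little off and sometimes report something else, mostly with a low value. They report only what shows in the picture. A call takes as long as a camera call.
- models.boxes_of(name, camera): "xyz" ([x, y, z] in mm, in world coordinates, good to about 4 mm: the middle of the surface that is visible of it).
- models.cut_out(name, camera): "pixels" (384x512 bool, what is visible of it).
- models.place_of(name, camera): "xyz" ([x, y, z] in mm, in world coordinates, good to about 4 mm: a listed point, or the origin of a listed thing).
The state is a dict: "time": time; "joint_pos": joint angles; "qd": joint speeds; "joint_efforts": joint torques, N m; "tool_pos": TCP position; "tcp_rot": TCP orientation; "ft_force": force on the tool from outside, world axes, zero at the start; "wrist_torque": the same for the moment, N m; "finger_gap": finger opening in mm; "grip_force": force on a finger pad.
Only numpy, scipy, OpenCV 4.12 (cv2) and the standard library are available. Lean on these libraries where they do the work, as an engineer would, in place of code of your own. Each camera call takes 0.05 s, during which the arm holds its last target. There are 200 camera calls.

## Task

The five parts of a power-supply build have been left in two piles on the electronics bench. Take the piles apart and put each part on the black foam pad cut to its own shape and size: upright, centred and squared up so that an even border of foam shows all round it. Let nothing tip over on the way.

Things in the scene. Friction and masses are not known exactly. Their poses are not given: they have to be found in the camera images.
- project_box: Closed aluminium project box, 90 mm along its x, 62 mm along its y, 26 mm tall, flat sides and top, about 0.25 kg. Always the bottom of a pile, on the table. Origin: centre of its underside; z up.
- led_driver: Long narrow grey plastic LED driver (power supply brick), 120 mm along its x, 36 mm along its y, 26 mm tall, about 0.22 kg. Always the bottom of the other pile, on the table. Origin: centre of its underside; z up.
- breadboard: Small white solderless breadboard on a grey base plate, 66 mm along its x, 40 mm along its y, 16 mm thick in all, about 0.09 kg. Lies on top of the project box or of the LED driver. Origin: centre of its underside; z up.
- heatsink: Small square black metal heatsink with fins upward, 44 x 44 mm, 16 mm tall, about 0.1 kg; both pairs of sides can be gripped. Lies on whichever of project box and LED driver does not carry the breadboard. Origin: centre of its underside; z up, x along the fins.
- capacitor: Big black electrolytic capacitor with a silvery top, an upright cylinder 30 mm in diameter and 45 mm tall, about 0.06 kg. Always the top of the three-high pile: it stands on the breadboard or the heatsink above the project box. Origin: centre of its underside; z up along its axis.
- pad_box: Large rectangular pad for the project box, 108 mm along its x, 80 mm along its y. Rubbery black foam, 8 mm thick, firm, fixed to the table and not to be moved; position and yaw differ each time. Origin: centre of its underside (on the table), so its top is 8 mm above it. 
- pad_driver: Long narrow pad for the LED driver, 138 mm along its x, 54 mm along its y. Rubbery black foam, 8 mm thick, firm, fixed to the table and not to be moved; position and yaw differ each time. Origin: centre of its underside (on the table), so its top is 8 mm above it. 
- pad_breadboard: Small rectangular pad for the breadboard, 84 mm along its x, 58 mm along its y. Rubbery black foam, 8 mm thick, firm, fixed to the table and not to be moved; position and yaw differ each time. Origin: centre of its underside (on the table), so its top is 8 mm above it. 
- pad_heatsink: Small square pad for the heatsink, 62 x 62 mm. Rubbery black foam, 8 mm thick, firm, fixed to the table and not to be moved; position and yaw differ each time. Origin: centre of its underside (on the table), so its top is 8 mm above it. x and y square to its sides.
- pad_capacitor: Round pad for the capacitor, 50 mm in diameter. Rubbery black foam, 8 mm thick, firm, fixed to the table and not to be moved; position and yaw differ each time. Origin: centre of its underside (on the table), so its top is 8 mm above it. 

How it is judged (in metres and radians):
At the end, for the whole second after the job is handed in: Each part stands on its own pad: centre within 12 mm of the pad's, underside on the foam (5 to 12 mm above the pad's underside), upright within 0.1 rad, at rest; long sides within 0.2 rad of the pad's, the square heatsink's sides likewise (any quarter turn) (horizontal distance between project_box and pad_box below 0.012 m and z of project_box in the frame of pad_box between 0.005 and 0.012 m and angle between each of project_box, led_driver, breadboard, heatsink, capacitor's own z axis and vertical below 0.1 rad and linear speed of each of project_box, led_driver, breadboard, heatsink, capacitor below 0.02 m/s and angular speed of each of project_box, led_driver, breadboard, heatsink, capacitor below 0.2 rad/s and angle between the x axis of project_box and the x axis of pad_box, either way round below 0.2 rad and horizontal distance between led_driver and pad_driver below 0.012 m and z of led_driver in the frame of pad_driver between 0.005 and 0.012 m and angle between the x axis of led_driver and the x axis of pad_driver, either way round below 0.2 rad and horizontal distance between breadboard and pad_breadboard below 0.012 m and z of breadboard in the frame of pad_breadboard between 0.005 and 0.012 m and angle between the x axis of breadboard and the x axis of pad_breadboard, either way round below 0.2 rad and horizontal distance between heatsink and pad_heatsink below 0.012 m and z of heatsink in the frame of pad_heatsink between 0.005 and 0.012 m and (angle between the x axis of heatsink and the x axis of pad_heatsink, either way round below 0.2 rad or angle between the x axis of heatsink and the y axis of pad_heatsink, either way round below 0.2 rad) and horizontal distance between capacitor and pad_capacitor below 0.012 m and z of capacitor in the frame of pad_capacitor between 0.005 and 0.012 m); the robot touches nothing.
It fails at once if a part tips over (more than 0.6 rad from upright) (angle between any of project_box, led_driver, breadboard, heatsink, capacitor's own z axis and vertical above 0.6 rad).
It also fails if it takes over 144 s, if anything falls off the work surface, if the arm or the gripper's body presses on something with over 40 N, if the wrist force passes 120 N, or if a joint passes its speed limit or range.

## Working session

There is one attempt and no reset: what is moved stays moved. The work goes in short steps, Python scripts to look and compute and a tool call to move; the robot and the scene stay as the last step left them, time stands still between calls to the robot, and variables do not carry over. Pictures are saved under pics/ and viewed, at most 14 in all, crops included, and the job is handed in when it is done.

Besides the shell and the picture viewer there is one more tool, called after ">>>" in YAML: its name, and indented under it one key for each argument. apply_moves: Moves the arm, as the interface text tells. Its arguments: {"type":"object","properties":{"rows":{"type":"array"},"fingers":{"type":"number"},"grip_force":{"type":"number"}},"required":["rows"]}

```bash
mkdir -p pics; cat > h.py <<'E'
import numpy as np, cv2
from bench import sense, eyes, job, models
def cloud(cam):
    img,d=eyes.snapshot(cam); c=eyes.get_calibration(cam); K=np.array(c["intrinsics"])
    v,u=np.mgrid[0:384,0:512]
    P=np.stack([(u-K[0,2])/K[0,0]*d,(v-K[1,2])/K[1,1]*d,d],-1)
    W=(P-np.array(c["t"]))@np.array(c["R"])
    W[d==0]=np.nan
    return img,W
E
cat > a.py <<'E'
from h import *
s=sense(); print({k:np.round(v,3).tolist() for k,v in s.items()})
for cam in ["top","scene"]:
    img,W=cloud(cam); np.save(cam+".npy",W)
    cv2.imwrite(f"pics/{cam}0.png",img[...,::-1])
    for n in ["project_box","led_driver","breadboard","heatsink","capacitor","pad_box","pad_driver","pad_breadboard","pad_heatsink","pad_capacitor"]:
        try:
            for r in models.cut_out(n,cam)[:2]:
                m=r["pixels"]; p=W[m]; p=p[~np.isnan(p[:,0])]
                zt=np.percentile(p[:,2],90); q=p[abs(p[:,2]-zt)<5]
                print(cam,n,round(r["confidence"],2),m.sum(),"ztop",round(zt,1),[np.round(x,1) for x in cv2.minAreaRect(q[:,:2].astype(np.float32))])
        except Exception as e: print(n,e)
print(sense()["time"])
E
python3 a.py
```

```text
{'time': 0.0, 'joint_pos': [-78.748, 7.514, 85.331, -0.001, 87.262, -4.892], 'qd': [-0.074, -0.053, 0.093, -0.026, 0.054, 0.004], 'joint_efforts': [-0.001, -56.941, -50.055, -0.0, 0.015, -0.0], 'tool_pos': [166.745, -575.778, 230.245], 'tcp_rot': [-179.894, -0.008, 16.143], 'ft_force': [-1.065, -0.352, -0.286], 'wrist_torque': [-0.032, -0.019, -0.025], 'grip_force': 0.0, 'finger_gap': 85.351}
top project_box 0.57 515 ztop 29.3 [array([ 639.3, -163.9]), array([61.4, 89.5]), np.float64(66.0)]
top project_box 0.45 376 ztop 29.5 [array([ 563.3, -351.6]), array([117.8,  36. ]), np.float64(13.4)]
top led_driver 0.96 390 ztop 29.2 [array([ 562.4, -351.8]), array([118.6,  36. ]), np.float64(13.4)]
top led_driver 0.26 142 ztop 90.1 [array([ 639.8, -167.3]), array([25.4, 28.2]), np.float64(1.3)]
top breadboard 0.94 429 ztop 45.6 [array([ 564.8, -353. ]), array([40.2, 66.4]), np.float64(60.5)]
top heatsink 0.67 177 ztop 44.3 [array([ 640.3, -165.8]), array([44.2, 44.4]), np.float64(26.4)]
top capacitor 0.52 113 ztop 90.7 [array([ 638.6, -165.9]), array([25.2, 23.1]), np.float64(88.0)]
top pad_b
[... 1099 characters left out ...]
capacitor 0.6 373 ztop 89.0 [array([ 639.2, -166.5]), array([26.7, 26.8]), np.float64(65.1)]
scene capacitor 0.24 614 ztop 11.5 [array([378.8, 276.7]), array([137.7,  57.4]), np.float64(6.1)]
scene pad_box 0.94 1073 ztop 11.0 [array([638.4, 182.3]), array([107.9,  82. ]), np.float64(19.5)]
scene pad_driver 0.91 618 ztop 11.5 [array([378.8, 276.7]), array([137.9,  57.4]), np.float64(6.2)]
scene pad_breadboard 0.81 834 ztop 10.7 [array([642.5,   5.7]), array([83.4, 59. ]), np.float64(12.5)]
scene pad_heatsink 0.61 867 ztop 10.5 [array([ 371. , -254.1]), array([64.3, 62.8]), np.float64(8.0)]
scene pad_capacitor 0.75 173 ztop 11.3 [array([559.6, 352.2]), array([47.5, 49.2]), np.float64(0.7)]
1.1
```

```bash
cat > plan.py <<'E'
# usage: plan.py [from=x,y,z,yaw] x,y,z,yaw:calls ...   prints rows to type
import sys, numpy as np
a=sys.argv[1:]
if a[0].startswith("from="): cur=np.array(eval(a.pop(0)[5:]),float)
else:
    from bench import sense
    s=sense(); cur=np.array([*s["tool_pos"],s["tcp_rot"][2]],float)
    r=s["tcp_rot"]; print("t",round(s["time"],2),"now",np.round(cur,1),"rp",np.round(r[:2],2),"gap",round(s["finger_gap"],1),"gf",round(s["grip_force"],1),"F",np.round(s["ft_force"],1),"q6",np.round(s["joint_pos"][5],0))
for w in a:
    p,n=w.split(":"); tgt=np.array(eval(p),float); N=max(1,int(5*float(n))); st=cur.copy(); rows=[]
    tot=int(np.ceil(N/5)*5)
    for i in range(N):
        f=(i+1)/N; f=f*f*(3-2*f)*.6+f*.4
        d=st+(tgt-st)*f-cur; y=np.radians(cur[3])
        dp=np.round([np.cos(y)*d[0]+np.sin(y)*d[1], np.sin(y)*d[0]-np.cos(y)*d[1], -d[2]],1 if i==N-1 else 0)
        rz=np.round(-np.radians(d[3]),2 if i<N-1 else 3)
        cur+= [np.cos(y)*dp[0]+np.sin(y)*dp[1], np.sin(y)*dp[0]-np.cos(y)*dp[1], -dp[2], -np.degrees(rz)]
        rows.append([*(dp+0.).tolist(),0,0,float(rz+0.)])
    rows+=[[0]*6]*(tot-N)
    for k in range(0,tot,5): print(str(rows[k:k+5]).replace(" ","").replace(".0,",","))
    print("  ->",np.round(cur,1))
E
python3 plan.py "[638.5,-166,150,26.3]:3"
```

```text
t 1.1 now [ 166.9 -576.3  231.3   16.1] rp [-180.    0.] gap 85.7 gf 0.0 F [ 0.8  1.3 -0.1] q6 -5.0
[[19,-9,3,0,0,-0.01],[28,-12,4,0,0,0.0],[34,-16,5,0,0,-0.02],[40,-17,5,0,0,-0.01],[44,-18,6,0,0,-0.01]]
[[48,-20,7,0,0,-0.02],[50,-19,7,0,0,-0.01],[51,-18,7,0,0,-0.02],[50,-18,7,0,0,-0.01],[49,-16,7,0,0,-0.02]]
[[46,-15,6,0,0,-0.01],[42,-12,6,0,0,-0.01],[36,-11,5,0,0,-0.01],[29,-8,3,0,0,-0.01],[20.3,-5.7,3.3,0,0,-0.007]]
  -> [ 638.5 -166.   150.    26.3]
```

View pics/top0.png

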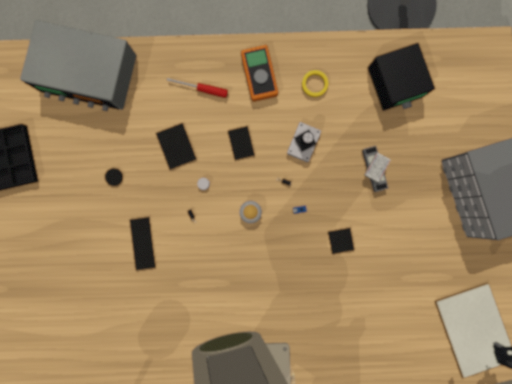

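The top view matches the networks: the three-high pile is at pixel (304,140), the driver with breadboard at (376,168), and the five pads are clear. I'll move over the capacitor.

>>> apply_moves:
  rows:
    - [19,-9,3,0,0,-0.01]
    - [28,-12,4,0,0,0]
    - [34,-16,5,0,0,-0.02]
    - [40,-17,5,0,0,-0.01]
    - [44,-18,6,0,0,-0.01]
  fingers: 85
  grip_force: 40

```text
time: 1.72
tool_pos: [304.3, -456.6, 208.1]
tcp_rot: [180.0, -0.0, 19.0]
ft_force: [0.7, 0.5, 0.1]
finger_gap: 85.1
grip_force: 0.0
```

>>> apply_moves:
  rows:
    - [48,-20,7,0,0,-0.02]
    - [50,-19,7,0,0,-0.01]
    - [51,-18,7,0,0,-0.02]
    - [50,-18,7,0,0,-0.01]
    - [49,-16,7,0,0,-0.02]

```text
time: 2.35
tool_pos: [503.7, -282.4, 173.1]
tcp_rot: [-180.0, -0.0, 23.7]
ft_force: [-0.2, -0.7, 0.1]
finger_gap: 84.9
grip_force: 0.0
```

>>> apply_moves:
  rows:
    - [46,-15,6,0,0,-0.01]
    - [42,-12,6,0,0,-0.01]
    - [36,-11,5,0,0,-0.01]
    - [29,-8,3,0,0,-0.01]
    - [20.3,-5.7,3.3,0,0,-0.007]

```text
time: 2.98
tool_pos: [639.3, -163.7, 149.6]
tcp_rot: [-180.0, 0.0, 26.4]
ft_force: [0.3, -1.2, 0.8]
finger_gap: 84.9
grip_force: 0.0
```

>>> apply_moves:
  rows:
    - [0,0,0,0,0,0]
    - [0,0,0,0,0,0]
    - [0,0,0,0,0,0]
    - [0,0,0,0,0,0]
    - [0,0,0,0,0,0]

```text
time: 3.6
tool_pos: [638.3, -166.5, 150.2]
tcp_rot: [180.0, -0.0, 26.2]
ft_force: [1.0, 0.6, -0.2]
finger_gap: 85.3
grip_force: 0.0
```

```bash
python3 plan.py "[638.8,-166,62,26.3]:1.6"
```

```text
t 3.6 now [ 638.3 -166.5  150.2   26.2] rp [ 1.7999e+02 -1.0000e-02] gap 85.3 gf 0.0 F [ 1.   0.6 -0.2] q6 45.0
[[0,0,7,0,0,0.0],[0,0,10,0,0,0.0],[0,0,13,0,0,0.0],[0,0,14,0,0,0.0],[0,0,14,0,0,0.0]]
[[1,0,13,0,0,0.0],[0,0,10,0,0,0.0],[-0.4,-0.2,7.2,0,0,-0.001],[0,0,0,0,0,0],[0,0,0,0,0,0]]
  -> [ 638.8 -166.    62.    26.3]
```

>>> apply_moves:
  rows:
    - [0,0,7,0,0,0]
    - [0,0,10,0,0,0]
    - [0,0,13,0,0,0]
    - [0,0,14,0,0,0]
    - [0,0,14,0,0,0]

```text
time: 4.22
tool_pos: [638.2, -165.9, 90.5]
tcp_rot: [-180.0, 0.0, 26.3]
ft_force: [-0.1, -0.3, -0.3]
finger_gap: 85.1
grip_force: 0.0
```

>>> apply_moves:
  rows:
    - [0,0,13,0,0,0]
    - [0,0,10,0,0,0]
    - [0,0,7,0,0,0]
    - [0,0,0,0,0,0]
    - [0,0,0,0,0,0]

```text
time: 4.85
tool_pos: [638.9, -166.1, 62.6]
tcp_rot: [180.0, -0.0, 26.3]
ft_force: [0.3, 0.1, 0.2]
finger_gap: 84.7
grip_force: 0.0
```

>>> apply_moves:
  rows:
    - [0,0,0,0,0,0]
    - [0,0,0,0,0,0]
    - [0,0,0,0,0,0]
    - [0,0,0,0,0,0]
    - [0,0,0,0,0,0]
  fingers: 20
  grip_force: 30

```text
time: 5.48
tool_pos: [638.8, -166.1, 62.3]
tcp_rot: [180.0, -0.0, 26.3]
ft_force: [-0.9, 0.8, 2.5]
finger_gap: 29.1
grip_force: 29.8
```

>>> apply_moves:
  rows:
    - [0,0,0,0,0,0]
    - [0,0,0,0,0,0]
    - [0,0,0,0,0,0]
    - [0,0,0,0,0,0]
    - [0,0,0,0,0,0]

```text
time: 6.1
tool_pos: [638.7, -166.1, 62.3]
tcp_rot: [180.0, -0.0, 26.3]
ft_force: [-0.2, 0.7, 5.7]
finger_gap: 29.1
grip_force: 29.9
```

```bash
python3 plan.py "[638.5,-166,142,26.3]:1.4" "[560,351.2,130,26.3]:4" "[560,351.2,32,26.3]:2"
```

```text
t 6.1 now [ 638.7 -166.1   62.3   26.3] rp [ 1.7998e+02 -2.0000e-02] gap 29.1 gf 29.9 F [-0.2  0.7  5.7] q6 45.0
[[0,0,-7,0,0,0.0],[0,0,-12,0,0,0.0],[0,0,-13,0,0,0.0],[0,0,-15,0,0,0.0],[0,0,-14,0,0,0.0]]
[[0,0,-12,0,0,0.0],[-0.2,-0.2,-6.7,0,0,0.0],[0,0,0,0,0,0],[0,0,0,0,0,0],[0,0,0,0,0,0]]
  -> [ 638.5 -166.   142.    26.3]
[[4,-12,0,0,0,0.0],[5,-16,1,0,0,0.0],[6,-20,0,0,0,0.0],[8,-23,1,0,0,0.0],[8,-26,0,0,0,0.0]]
[[9,-27,1,0,0,0.0],[9,-30,1,0,0,0.0],[10,-31,0,0,0,0.0],[10,-32,1,0,0,0.0],[10,-32,1,0,0,0.0]]
[[11,-33,1,0,0,0.0],[10,-31,1,0,0,0.0],[10,-31,0,0,0,0.0],[9,-30,1,0,0,0.0],[9,-28,1,0,0,0.0]]
[[8,-25,0,0,0,0.0],[7,-23,1,0,0,0.0],[7,-20,0,0,0,0.0],[5,-16,1,0,0,0.0],[3.7,-12.5,0,0,0,0.0]]
  -> [560.  351.2 130.   26.3]
[[0,0,6,0,0,0.0],[0,0,8,0,0,0.0],[0,0,10,0,0,0.0],[0,0,12,0,0,0.0],[0,0,13,0,0,0.0]]
[[0,0,13,0,0,0.0],[0,0,12,0,0,0.0],[0,0,10,0,0,0.0],[0,0,8,0,0,0.0],[0,0,6,0,0,0.0]]
  -> [560.  351.2  32.   26.3]
```

>>> apply_moves:
  rows:
    - [0,0,-7,0,0,0]
    - [0,0,-12,0,0,0]
    - [0,0,-13,0,0,0]
    - [0,0,-15,0,0,0]
    - [0,0,-14,0,0,0]

```text
time: 6.72
tool_pos: [638.8, -166.1, 124.6]
tcp_rot: [180.0, -0.0, 26.3]
ft_force: [-1.1, -0.1, 0.1]
finger_gap: 28.7
grip_force: 29.7
```

>>> apply_moves:
  rows:
    - [0,0,-12,0,0,0]
    - [0,0,-7,0,0,0]
    - [0,0,0,0,0,0]
    - [0,0,0,0,0,0]
    - [4,-12,0,0,0,0]

```text
time: 7.35
tool_pos: [636.3, -153.6, 141.1]
tcp_rot: [-180.0, 0.1, 26.2]
ft_force: [-0.5, -0.1, -0.4]
finger_gap: 29.0
grip_force: 29.7
```

>>> apply_moves:
  rows:
    - [5,-16,1,0,0,0]
    - [6,-20,0,0,0,0]
    - [8,-23,1,0,0,0]
    - [8,-26,0,0,0,0]
    - [9,-27,1,0,0,0]

```text
time: 7.98
tool_pos: [619.1, -34.8, 139.1]
tcp_rot: [180.0, -0.0, 26.3]
ft_force: [-0.9, -0.1, 0.4]
finger_gap: 28.9
grip_force: 29.7
```

>>> apply_moves:
  rows:
    - [9,-30,1,0,0,0]
    - [10,-31,0,0,0,0]
    - [10,-32,1,0,0,0]
    - [10,-32,1,0,0,0]
    - [11,-33,1,0,0,0]

```text
time: 8.6
tool_pos: [593.4, 129.1, 135.1]
tcp_rot: [-180.0, -0.0, 26.3]
ft_force: [0.5, -0.6, -0.7]
finger_gap: 28.9
grip_force: 29.7
```

>>> apply_moves:
  rows:
    - [10,-31,1,0,0,0]
    - [10,-31,0,0,0,0]
    - [9,-30,1,0,0,0]
    - [9,-28,1,0,0,0]
    - [8,-25,0,0,0,0]

```text
time: 9.22
tool_pos: [570.0, 279.5, 131.9]
tcp_rot: [-180.0, 0.0, 26.4]
ft_force: [-0.1, -0.4, -1.6]
finger_gap: 29.3
grip_force: 29.7
```

>>> apply_moves:
  rows:
    - [7,-23,1,0,0,0]
    - [7,-20,0,0,0,0]
    - [5,-16,1,0,0,0]
    - [3.7,-12.5,0,0,0,0]
    - [0,0,0,0,0,0]

```text
time: 9.85
tool_pos: [559.9, 351.9, 129.9]
tcp_rot: [180.0, 0.0, 26.3]
ft_force: [0.0, -0.7, -0.9]
finger_gap: 29.1
grip_force: 29.7
```

>>> apply_moves:
  rows:
    - [0,0,6,0,0,0]
    - [0,0,8,0,0,0]
    - [0,0,10,0,0,0]
    - [0,0,12,0,0,0]
    - [0,0,13,0,0,0]

```text
time: 10.48
tool_pos: [559.9, 351.0, 79.9]
tcp_rot: [-180.0, 0.0, 26.3]
ft_force: [0.9, -0.6, -0.4]
finger_gap: 28.5
grip_force: 29.7
```

>>> apply_moves:
  rows:
    - [0,0,13,0,0,0]
    - [0,0,12,0,0,0]
    - [0,0,10,0,0,0]
    - [0,0,6,0,0,0]
    - [0,0,0,0,0,0]

```text
time: 11.1
tool_pos: [559.7, 351.1, 39.4]
tcp_rot: [180.0, 0.0, 26.3]
ft_force: [-0.2, 0.2, 0.7]
finger_gap: 28.9
grip_force: 29.7
```

```bash
python3 plan.py "[560,351.2,29,26.3]:1"
```

```text
t 11.1 now [559.7 351.1  39.4  26.3] rp [1.8e+02 5.0e-02] gap 28.9 gf 29.7 F [-0.2  0.2  0.7] q6 91.0
[[0,0,1,0,0,0.0],[0,0,3,0,0,0.0],[0,0,3,0,0,0.0],[0,0,2,0,0,0.0],[0.3,0,1.4,0,0,0.0]]
  -> [560.  351.2  29.   26.3]
```

>>> apply_moves:
  rows:
    - [0,0,3,0,0,0]
    - [0,0,4,0,0,0]
    - [0,0,3,0,0,0]
    - [0,0,0,0,0,0]
    - [0,0,0,0,0,0]

```text
time: 11.72
tool_pos: [560.1, 351.3, 30.1]
tcp_rot: [-180.0, -0.0, 26.3]
ft_force: [0.7, -0.8, 0.2]
finger_gap: 29.0
grip_force: 29.7
```

>>> apply_moves:
  rows:
    - [0,0,1,0,0,0]
    - [0,0,0,0,0,0]
    - [0,0,0,0,0,0]
    - [0,0,0,0,0,0]
    - [0,0,0,0,0,0]

```text
time: 12.35
tool_pos: [560.1, 351.2, 29.0]
tcp_rot: [-180.0, -0.0, 26.3]
ft_force: [0.2, 0.1, -0.9]
finger_gap: 28.9
grip_force: 29.7
```

>>> apply_moves:
  rows:
    - [0,0,0.5,0,0,0]
    - [0,0,0.5,0,0,0]
    - [0,0,0,0,0,0]
    - [0,0,0,0,0,0]
    - [0,0,0,0,0,0]

```text
time: 12.98
tool_pos: [560.2, 351.3, 28.4]
tcp_rot: [180.0, -0.0, 26.3]
ft_force: [-2.1, -0.9, 4.4]
finger_gap: 28.9
grip_force: 30.1
```

>>> apply_moves:
  rows:
    - [0,0,0,0,0,0]
    - [0,0,0,0,0,0]
    - [0,0,0,0,0,0]
    - [0,0,0,0,0,0]
    - [0,0,0,0,0,0]
  fingers: 70

```text
time: 13.6
tool_pos: [560.0, 351.2, 28.0]
tcp_rot: [-180.0, 0.0, 26.3]
ft_force: [0.9, -0.3, 0.8]
finger_gap: 69.8
grip_force: 0.0
```

```bash
python3 plan.py "[560,351.2,130,26.3]:1.6" "[639.6,-165.2,130,26.3]:3.8" "[639.6,-165.2,29,26.3]:2"
```

```text
t 13.6 now [560.  351.2  28.   26.3] rp [-180.    0.] gap 69.8 gf 0.0 F [ 0.9 -0.3  0.8] q6 91.0
[[0,0,-8,0,0,0.0],[0,0,-12,0,0,0.0],[0,0,-15,0,0,0.0],[0,0,-16,0,0,0.0],[0,0,-16,0,0,0.0]]
[[0,0,-15,0,0,0.0],[0,0,-12,0,0,0.0],[0,0,-8,0,0,0.0],[0,0,0,0,0,0],[0,0,0,0,0,0]]
  -> [560.  351.2 130.   26.3]
[[-4,13,0,0,0,0.0],[-6,17,0,0,0,0.0],[-6,21,0,0,0,0.0],[-8,25,0,0,0,0.0],[-9,28,0,0,0,0.0]]
[[-9,30,0,0,0,0.0],[-10,31,0,0,0,0.0],[-11,33,0,0,0,0.0],[-10,34,0,0,0,0.0],[-11,34,0,0,0,0.0]]
[[-11,34,0,0,0,0.0],[-10,33,0,0,0,0.0],[-10,32,0,0,0,0.0],[-10,30,0,0,0,0.0],[-8,27,0,0,0,0.0]]
[[-8,25,0,0,0,0.0],[-7,21,0,0,0,0.0],[-5,17,0,0,0,0.0],[-4.4,13.3,0,0,0,0.0],[0,0,0,0,0,0]]
  -> [ 639.6 -165.2  130.    26.3]
[[0,0,6,0,0,0.0],[0,0,8,0,0,0.0],[0,0,11,0,0,0.0],[0,0,12,0,0,0.0],[0,0,13,0,0,0.0]]
[[0,0,13,0,0,0.0],[0,0,13,0,0,0.0],[0,0,11,0,0,0.0],[0,0,8,0,0,0.0],[0,0,6,0,0,0.0]]
  -> [ 639.6 -165.2   29.    26.3]
```

>>> apply_moves:
  rows:
    - [0,0,-8,0,0,0]
    - [0,0,-12,0,0,0]
    - [0,0,-15,0,0,0]
    - [0,0,-16,0,0,0]
    - [0,0,-16,0,0,0]

```text
time: 14.22
tool_pos: [560.3, 351.4, 96.7]
tcp_rot: [-180.0, -0.1, 26.3]
ft_force: [-0.1, -0.1, -0.0]
finger_gap: 69.8
grip_force: 0.0
```

>>> apply_moves:
  rows:
    - [0,0,-15,0,0,0]
    - [0,0,-12,0,0,0]
    - [0,0,-8,0,0,0]
    - [-4,13,0,0,0,0]
    - [-6,17,0,0,0,0]

```text
time: 14.85
tool_pos: [564.1, 318.7, 129.2]
tcp_rot: [180.0, 0.1, 26.3]
ft_force: [1.1, 0.5, -0.6]
finger_gap: 69.9
grip_force: 0.0
```

>>> apply_moves:
  rows:
    - [-6,21,0,0,0,0]
    - [-8,25,0,0,0,0]
    - [-9,28,0,0,0,0]
    - [-9,30,0,0,0,0]
    - [-10,31,0,0,0,0]

```text
time: 15.48
tool_pos: [586.3, 177.7, 129.5]
tcp_rot: [180.0, 0.0, 26.2]
ft_force: [1.1, -0.4, 0.0]
finger_gap: 70.3
grip_force: 0.0
```

```bash
cat > look.py <<'E'
# look.py cam name... : position, size and angle of each part's upper face
from h import *
import sys
cam=sys.argv[1]; img,W=cloud(cam)
if sys.argv[2].endswith("png"): cv2.imwrite("pics/"+sys.argv.pop(2),img[...,::-1])
for n in sys.argv[2:]:
    for r in models.cut_out(n,cam)[:1]:
        p=W[r["pixels"]]; p=p[~np.isnan(p[:,0])]
        zt=np.percentile(p[:,2],90); q=p[abs(p[:,2]-zt)<5]
        print(n,round(r["confidence"],2),"ztop",round(zt,1),[np.round(x,1) for x in cv2.minAreaRect(q[:,:2].astype(np.float32))])
E
python3 look.py top heatsink project_box capacitor; python3 look.py scene heatsink capacitor
```

```text
heatsink 0.62 ztop 44.4 [array([ 640.6, -166. ]), array([41.4, 43.8]), np.float64(26.9)]
project_box 0.68 ztop 29.6 [array([ 638.6, -163.3]), array([60.7, 88.9]), np.float64(66.1)]
heatsink 0.66 ztop 43.7 [array([ 638.5, -163.7]), array([43.7, 45.9]), np.float64(26.2)]
```

>>> apply_moves:
  rows:
    - [-11,33,0,0,0,0]
    - [-10,34,0,0,0,0]
    - [-11,34,0,0,0,0]
    - [-11,34,0,0,0,0]
    - [-10,33,0,0,0,0]

```text
time: 16.45
tool_pos: [613.5, 6.0, 129.9]
tcp_rot: [-180.0, -0.0, 26.4]
ft_force: [0.3, -0.1, -0.6]
finger_gap: 69.9
grip_force: 0.0
```

>>> apply_moves:
  rows:
    - [-10,32,0,0,0,0]
    - [-10,30,0,0,0,0]
    - [-8,27,0,0,0,0]
    - [-8,25,0,0,0,0]
    - [-7,21,0,0,0,0]

```text
time: 17.08
tool_pos: [634.9, -134.2, 129.9]
tcp_rot: [-180.0, 0.0, 26.3]
ft_force: [-0.7, 0.9, -0.8]
finger_gap: 69.8
grip_force: 0.0
```

>>> apply_moves:
  rows:
    - [-5,17,0,0,0,0]
    - [-4.4,13.3,0,0,0,0]
    - [0,0,6,0,0,0]
    - [0,0,8,0,0,0]
    - [0,0,11,0,0,0]

```text
time: 17.7
tool_pos: [639.5, -164.5, 104.2]
tcp_rot: [-180.0, 0.0, 26.3]
ft_force: [0.3, -0.0, 0.1]
finger_gap: 69.9
grip_force: 0.0
```

>>> apply_moves:
  rows:
    - [0,0,12,0,0,0]
    - [0,0,13,0,0,0]
    - [0,0,13,0,0,0]
    - [0,0,10,0,0,0]
    - [0,0,0,0,0,0]

```text
time: 18.32
tool_pos: [638.7, -165.0, 55.6]
tcp_rot: [-179.9, 0.1, 26.3]
ft_force: [0.8, 0.2, -1.1]
finger_gap: 70.3
grip_force: 0.0
```

```bash
python3 plan.py "[639.6,-165.2,29,26.3]:1"
```

```text
t 18.32 now [ 638.7 -165.    55.6   26.3] rp [-1.7991e+02  9.0000e-02] gap 70.3 gf 0.0 F [ 0.8  0.2 -1.1] q6 45.0
[[0,0,4,0,0,0.0],[0,0,6,0,0,0.0],[0,0,7,0,0,0.0],[1,0,6,0,0,0.0],[-0.3,0.6,3.6,0,0,0.0]]
  -> [ 639.6 -165.2   29.    26.3]
```

>>> apply_moves:
  rows:
    - [0,0,6,0,0,0]
    - [0,0,8,0,0,0]
    - [0,0,8,0,0,0]
    - [0,0,4,0,0,0]
    - [0,0,0,0,0,0]

```text
time: 18.95
tool_pos: [639.2, -165.1, 30.3]
tcp_rot: [-180.0, 0.0, 26.3]
ft_force: [-0.3, 0.3, 0.1]
finger_gap: 70.2
grip_force: 0.0
```

>>> apply_moves:
  rows:
    - [0,0,0,0,0,0]
    - [0,0,0,0,0,0]
    - [0,0,0,0,0,0]
    - [0,0,0,0,0,0]
    - [0,0,0,0,0,0]
  fingers: 35
  grip_force: 35

```text
time: 19.58
tool_pos: [640.1, -165.4, 31.7]
tcp_rot: [180.0, -0.0, 26.3]
ft_force: [-0.2, 0.5, 5.4]
finger_gap: 43.3
grip_force: 36.8
```

```bash
python3 plan.py "[639.6,-165.2,110,26.3]:1.4" "[372.3,-255.2,80,8.1]:3"  "[372.3,-255.2,13,8.1]:1.4"
```

```text
t 19.57 now [ 640.1 -165.4   31.7   26.3] rp [ 1.7996e+02 -5.0000e-02] gap 43.3 gf 36.8 F [-0.2  0.5  5.4] q6 45.0
[[0,0,-7,0,0,0.0],[0,0,-11,0,0,0.0],[0,0,-14,0,0,0.0],[0,0,-14,0,0,0.0],[0,0,-14,0,0,0.0]]
[[0,0,-11,0,0,0.0],[-0.4,-0.4,-7.3,0,0,0.0],[0,0,0,0,0,0],[0,0,0,0,0,0],[0,0,0,0,0,0]]
  -> [ 639.6 -165.2  110.    26.3]
[[-10,-1,1,0,0,0.01],[-13,-2,1,0,0,0.02],[-17,-2,2,0,0,0.02],[-19,-1,2,0,0,0.02],[-22,-2,3,0,0,0.02]]
[[-23,-1,2,0,0,0.03],[-24,0,3,0,0,0.02],[-25,0,2,0,0,0.03],[-24,1,3,0,0,0.03],[-23,1,2,0,0,0.03]]
[[-22,3,3,0,0,0.02],[-19,2,2,0,0,0.02],[-17,2,1,0,0,0.02],[-13,2,2,0,0,0.02],[-9.8,1.9,1,0,0,0.007]]
  -> [ 372.3 -255.2   80.     8.1]
[[0,0,6,0,0,0.0],[0,0,10,0,0,0.0],[0,0,11,0,0,0.0],[0,0,13,0,0,0.0],[0,0,11,0,0,0.0]]
[[0,0,10,0,0,0.0],[0,0,6,0,0,0.0],[0,0,0,0,0,0],[0,0,0,0,0,0],[0,0,0,0,0,0]]
  -> [ 372.3 -255.2   13.     8.1]
```

>>> apply_moves:
  rows:
    - [0,0,-7,0,0,0]
    - [0,0,-11,0,0,0]
    - [0,0,-14,0,0,0]
    - [0,0,-14,0,0,0]
    - [0,0,-14,0,0,0]

```text
time: 20.2
tool_pos: [639.9, -165.3, 92.5]
tcp_rot: [180.0, -0.0, 26.3]
ft_force: [-0.9, 0.7, -1.0]
finger_gap: 43.5
grip_force: 36.2
```

>>> apply_moves:
  rows:
    - [0,0,-11,0,0,0]
    - [0,0,-8,0,0,0]
    - [-10,-1,1,0,0,0.01]
    - [-13,-2,1,0,0,0.02]
    - [-17,-2,2,0,0,0.02]

```text
time: 20.82
tool_pos: [599.7, -178.0, 104.9]
tcp_rot: [-179.9, 0.1, 23.3]
ft_force: [-1.3, -0.2, -0.5]
finger_gap: 43.2
grip_force: 36.2
```

>>> apply_moves:
  rows:
    - [-19,-1,2,0,0,0.02]
    - [-22,-2,3,0,0,0.02]
    - [-23,-1,2,0,0,0.03]
    - [-24,0,3,0,0,0.02]
    - [-25,0,2,0,0,0.03]

```text
time: 21.45
tool_pos: [492.0, -214.2, 92.8]
tcp_rot: [-179.9, 0.1, 16.4]
ft_force: [0.3, -0.2, -1.1]
finger_gap: 42.7
grip_force: 36.2
```

>>> apply_moves:
  rows:
    - [-24,1,3,0,0,0.03]
    - [-23,1,2,0,0,0.03]
    - [-22,3,3,0,0,0.02]
    - [-19,2,2,0,0,0.02]
    - [-17,2,1,0,0,0.02]

```text
time: 22.08
tool_pos: [392.7, -247.8, 82.4]
tcp_rot: [-180.0, 0.0, 9.6]
ft_force: [-0.5, -0.6, -1.2]
finger_gap: 42.8
grip_force: 36.2
```

>>> apply_moves:
  rows:
    - [-13,2,2,0,0,0.02]
    - [-9.8,1.9,1,0,0,0.007]
    - [0,0,0,0,0,0]
    - [0,0,0,0,0,0]
    - [0,0,0,0,0,0]

```text
time: 22.7
tool_pos: [372.8, -255.2, 80.1]
tcp_rot: [180.0, -0.0, 8.2]
ft_force: [-0.9, 0.2, -1.6]
finger_gap: 42.9
grip_force: 36.2
```

```bash
python3 plan.py "[372.3,-255.2,15,8.1]:1.4"
```

```text
t 22.7 now [ 372.8 -255.2   80.1    8.2] rp [ 1.7999e+02 -2.0000e-02] gap 42.9 gf 36.2 F [-0.9  0.2 -1.6] q6 41.0
[[0,0,6,0,0,0.0],[0,0,9,0,0,0.0],[0,0,12,0,0,0.0],[0,0,12,0,0,0.0],[0,0,11,0,0,0.0]]
[[0,0,9,0,0,0.0],[-0.5,-0.1,6.1,0,0,0.001],[0,0,0,0,0,0],[0,0,0,0,0,0],[0,0,0,0,0,0]]
  -> [ 372.3 -255.2   15.     8.1]
```

>>> apply_moves:
  rows:
    - [0,0,6,0,0,0]
    - [0,0,9,0,0,0]
    - [0,0,12,0,0,0]
    - [0,0,12,0,0,0]
    - [0,0,11,0,0,0]

```text
time: 23.32
tool_pos: [372.0, -255.0, 28.8]
tcp_rot: [-180.0, 0.0, 8.1]
ft_force: [-0.7, -0.3, -1.1]
finger_gap: 42.9
grip_force: 36.2
```

>>> apply_moves:
  rows:
    - [0,0,9,0,0,0]
    - [0,0,6,0,0,0]
    - [0,0,1,0,0,0]
    - [0,0,0,0,0,0]
    - [0,0,0,0,0,0]

```text
time: 23.95
tool_pos: [372.6, -255.5, 14.4]
tcp_rot: [180.0, -0.0, 8.1]
ft_force: [-0.2, 0.3, -0.6]
finger_gap: 42.9
grip_force: 36.2
```

>>> apply_moves:
  rows:
    - [0,0,0.5,0,0,0]
    - [0,0,0.5,0,0,0]
    - [0,0,0,0,0,0]
    - [0,0,0,0,0,0]
    - [0,0,0,0,0,0]

```text
time: 24.58
tool_pos: [372.5, -255.4, 13.6]
tcp_rot: [180.0, -0.0, 8.1]
ft_force: [-2.3, 1.1, 5.7]
finger_gap: 42.9
grip_force: 36.9
```

>>> apply_moves:
  rows:
    - [0,0,0,0,0,0]
    - [0,0,0,0,0,0]
    - [0,0,0,0,0,0]
    - [0,0,0,0,0,0]
    - [0,0,0,0,0,0]
  fingers: 68

```text
time: 25.2
tool_pos: [372.3, -255.2, 12.9]
tcp_rot: [-180.0, 0.0, 8.1]
ft_force: [0.3, -0.4, 0.2]
finger_gap: 68.2
grip_force: 0.0
```

```bash
python3 plan.py "[372.3,-255.2,100,8.1]:1.4" "[563.4,-351.8,100,-30]:2.6" "[563.4,-351.8,31,-30]:1.6"
```

```text
t 25.2 now [ 372.3 -255.2   12.9    8.1] rp [-180.    0.] gap 68.2 gf 0.0 F [ 0.3 -0.4  0.2] q6 41.0
[[0,0,-8,0,0,0.0],[0,0,-12,0,0,0.0],[0,0,-15,0,0,0.0],[0,0,-17,0,0,0.0],[0,0,-15,0,0,0.0]]
[[0,0,-12,0,0,0.0],[0,0,-8.1,0,0,0.0],[0,0,0,0,0,0],[0,0,0,0,0,0],[0,0,0,0,0,0]]
  -> [ 372.3 -255.2  100.     8.1]
[[7,5,0,0,0,0.03],[11,7,0,0,0,0.04],[13,8,0,0,0,0.05],[16,9,0,0,0,0.05],[18,8,0,0,0,0.06]]
[[20,8,0,0,0,0.07],[20,6,0,0,0,0.07],[21,5,0,0,0,0.06],[19,4,0,0,0,0.06],[18,2,0,0,0,0.06]]
[[16,1,0,0,0,0.05],[13,0,0,0,0,0.04],[8.6,-0.1,0,0,0,0.025],[0,0,0,0,0,0],[0,0,0,0,0,0]]
  -> [ 563.4 -351.8  100.   -30. ]
[[0,0,5,0,0,0.0],[0,0,8,0,0,0.0],[0,0,10,0,0,0.0],[0,0,12,0,0,0.0],[0,0,11,0,0,0.0]]
[[0,0,10,0,0,0.0],[0,0,8,0,0,0.0],[0,0,5,0,0,0.0],[0,0,0,0,0,0],[0,0,0,0,0,0]]
  -> [ 563.4 -351.8   31.   -30. ]
```

>>> apply_moves:
  rows:
    - [0,0,-8,0,0,0]
    - [0,0,-12,0,0,0]
    - [0,0,-15,0,0,0]
    - [0,0,-17,0,0,0]
    - [0,0,-15,0,0,0]

```text
time: 25.82
tool_pos: [372.8, -255.6, 81.8]
tcp_rot: [179.9, -0.1, 8.1]
ft_force: [0.3, -0.9, -0.2]
finger_gap: 68.1
grip_force: 0.0
```

>>> apply_moves:
  rows:
    - [0,0,-12,0,0,0]
    - [0,0,-8,0,0,0]
    - [7,5,0,0,0,0.03]
    - [11,7,0,0,0,0.04]
    - [13,8,0,0,0,0.05]

```text
time: 26.45
tool_pos: [405.6, -272.0, 99.2]
tcp_rot: [-180.0, 0.0, 1.1]
ft_force: [-0.4, 0.2, -0.1]
finger_gap: 67.7
grip_force: 0.0
```

>>> apply_moves:
  rows:
    - [16,9,0,0,0,0.05]
    - [18,8,0,0,0,0.06]
    - [20,8,0,0,0,0.07]
    - [20,6,0,0,0,0.07]
    - [21,5,0,0,0,0.06]

```text
time: 27.08
tool_pos: [497.1, -317.7, 98.7]
tcp_rot: [-180.0, 0.1, -16.7]
ft_force: [0.2, 0.6, 0.1]
finger_gap: 68.0
grip_force: 0.0
```

>>> apply_moves:
  rows:
    - [19,4,0,0,0,0.06]
    - [18,2,0,0,0,0.06]
    - [16,1,0,0,0,0.05]
    - [13,0,0,0,0,0.04]
    - [8.6,0,0,0,0,0.025]

```text
time: 27.7
tool_pos: [563.7, -351.9, 98.6]
tcp_rot: [-180.0, 0.1, -30.1]
ft_force: [0.1, 0.1, 0.2]
finger_gap: 67.6
grip_force: 0.0
```

>>> apply_moves:
  rows:
    - [0,0,5,0,0,0]
    - [0,0,8,0,0,0]
    - [0,0,10,0,0,0]
    - [0,0,10,0,0,0]
    - [0,0,5,0,0,0]

```text
time: 28.32
tool_pos: [562.7, -351.5, 60.7]
tcp_rot: [-180.0, 0.1, -30.0]
ft_force: [0.4, 0.5, 0.8]
finger_gap: 68.0
grip_force: 0.0
```

```bash
python3 plan.py "[563.4,-351.8,31,-30]:0.8"; python3 look.py scene s1.png heatsink breadboard led_driver
```

```text
t 28.32 now [ 562.7 -351.5   60.7  -30. ] rp [-1.7999e+02  8.0000e-02] gap 68.0 gf 0.0 F [0.4 0.5 0.8] q6 84.0
[[0,0,6,0,0,0.0],[0,0,9,0,0,0.0],[1,0,9,0,0,0.0],[-0.3,-0.1,5.7,0,0,0.0],[0,0,0,0,0,0]]
  -> [ 563.4 -351.8   31.   -30. ]
heatsink 0.67 ztop 11.0 [array([638.2, 182.7]), array([108.6,  83.8]), np.float64(20.4)]
breadboard 0.58 ztop 44.4 [array([ 562.4, -350.8]), array([39.9, 67.5]), np.float64(59.5)]
led_driver 0.59 ztop 28.2 [array([ 566.5, -348.8]), array([108.8,  36.1]), np.float64(13.9)]
```

View pics/s1.png

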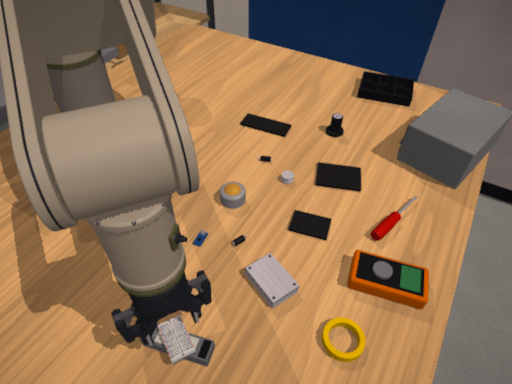

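The capacitor stands on its round pad (335,125), the project box is bare (271,278), and the gripper straddles the breadboard (174,337). Continuing with the breadboard.

>>> apply_moves:
  rows:
    - [0,0,6,0,0,0]
    - [0,0,9,0,0,0]
    - [0,0,9,0,0,0]
    - [0,0,6.5,0,0,0]
    - [0,0,0,0,0,0]

```text
time: 29.15
tool_pos: [562.7, -351.5, 30.3]
tcp_rot: [-180.0, 0.1, -30.0]
ft_force: [-1.1, 0.7, 0.7]
finger_gap: 68.1
grip_force: 0.0
```

>>> apply_moves:
  rows:
    - [0,0,0,0,0,0]
    - [0,0,0,0,0,0]
    - [0,0,0,0,0,0]
    - [0,0,0,0,0,0]
    - [0,0,0,0,0,0]
  fingers: 32
  grip_force: 35

```text
time: 29.78
tool_pos: [563.8, -352.3, 32.2]
tcp_rot: [180.0, -0.1, -30.0]
ft_force: [-0.2, -0.2, 4.2]
finger_gap: 39.0
grip_force: 36.7
```

```bash
python3 plan.py "[563.4,-351.8,100,-30]:1.4" "[643.1,5.1,90,12.3]:3.4"
```

```text
t 29.77 now [ 563.8 -352.3   32.2  -30. ] rp [ 1.8e+02 -7.0e-02] gap 39.0 gf 36.7 F [-0.2 -0.2  4.2] q6 84.0
[[0,0,-6,0,0,0.0],[0,0,-10,0,0,0.0],[0,0,-12,0,0,0.0],[0,0,-12,0,0,0.0],[0,0,-12,0,0,0.0]]
[[-1,0,-10,0,0,0.0],[0.4,-0.2,-5.8,0,0,0.0],[0,0,0,0,0,0],[0,0,0,0,0,0],[0,0,0,0,0,0]]
  -> [ 563.4 -351.8  100.   -30. ]
[[-3,-10,0,0,0,-0.02],[-4,-15,1,0,0,-0.03],[-5,-17,0,0,0,-0.04],[-4,-21,1,0,0,-0.04],[-5,-23,0,0,0,-0.05]]
[[-3,-26,1,0,0,-0.05],[-2,-26,1,0,0,-0.05],[0,-28,1,0,0,-0.06],[1,-28,0,0,0,-0.06],[2,-28,1,0,0,-0.05]]
[[4,-26,1,0,0,-0.06],[6,-25,1,0,0,-0.05],[6,-23,0,0,0,-0.05],[6,-20,1,0,0,-0.04],[6,-17,0,0,0,-0.04]]
[[6,-14,1,0,0,-0.03],[4.2,-10.1,0,0,0,-0.018],[0,0,0,0,0,0],[0,0,0,0,0,0],[0,0,0,0,0,0]]
  -> [643.1   5.1  90.   12.3]
```

>>> apply_moves:
  rows:
    - [0,0,-6,0,0,0]
    - [0,0,-10,0,0,0]
    - [0,0,-12,0,0,0]
    - [0,0,-12,0,0,0]
    - [0,0,-12,0,0,0]

```text
time: 30.4
tool_pos: [563.6, -352.1, 84.8]
tcp_rot: [180.0, -0.0, -30.0]
ft_force: [-0.2, 1.0, -1.3]
finger_gap: 38.8
grip_force: 36.1
```

>>> apply_moves:
  rows:
    - [0,0,-10,0,0,0]
    - [0,0,-6,0,0,0]
    - [-3,-10,0,0,0,-0.02]
    - [-4,-15,1,0,0,-0.03]
    - [-5,-17,0,0,0,-0.04]

```text
time: 31.02
tool_pos: [572.6, -307.6, 97.6]
tcp_rot: [-180.0, 0.1, -24.7]
ft_force: [-0.2, 0.1, -1.3]
finger_gap: 38.9
grip_force: 36.2
```

>>> apply_moves:
  rows:
    - [-4,-21,1,0,0,-0.04]
    - [-5,-23,0,0,0,-0.05]
    - [-3,-26,1,0,0,-0.05]
    - [-2,-26,1,0,0,-0.05]
    - [0,-28,1,0,0,-0.06]

```text
time: 31.65
tool_pos: [600.6, -185.2, 94.5]
tcp_rot: [-180.0, -0.0, -10.3]
ft_force: [0.5, 0.1, -0.9]
finger_gap: 39.1
grip_force: 36.2
```

>>> apply_moves:
  rows:
    - [1,-28,0,0,0,-0.06]
    - [2,-28,1,0,0,-0.05]
    - [4,-26,1,0,0,-0.06]
    - [6,-25,1,0,0,-0.05]
    - [6,-23,0,0,0,-0.05]

```text
time: 32.28
tool_pos: [629.3, -56.3, 91.4]
tcp_rot: [-180.0, 0.0, 5.2]
ft_force: [0.3, -0.1, -1.1]
finger_gap: 38.9
grip_force: 36.2
```

>>> apply_moves:
  rows:
    - [6,-20,1,0,0,-0.04]
    - [6,-17,0,0,0,-0.04]
    - [6,-14,1,0,0,-0.03]
    - [4.2,-10.1,0,0,0,-0.018]
    - [0,0,0,0,0,0]

```text
time: 32.9
tool_pos: [643.2, 5.5, 89.4]
tcp_rot: [-180.0, 0.0, 12.4]
ft_force: [0.3, -0.7, -1.5]
finger_gap: 39.1
grip_force: 36.1
```

>>> apply_moves:
  rows:
    - [0,0,0,0,0,0]
    - [0,0,0,0,0,0]
    - [0,0,0,0,0,0]
    - [0,0,0,0,0,0]
    - [0,0,0,0,0,0]

```text
time: 33.52
tool_pos: [643.1, 4.8, 89.5]
tcp_rot: [180.0, 0.0, 12.3]
ft_force: [-0.2, -0.6, -1.3]
finger_gap: 38.5
grip_force: 36.1
```

```bash
python3 plan.py "[643.1,5.1,15.5,12.3]:1.6"
```

```text
t 33.52 now [643.1   4.8  89.5  12.3] rp [180.   0.] gap 38.5 gf 36.1 F [-0.2 -0.6 -1.3] q6 74.0
[[0,0,6,0,0,0.0],[0,0,8,0,0,0.0],[0,0,11,0,0,0.0],[0,0,12,0,0,0.0],[0,0,12,0,0,0.0]]
[[0,0,11,0,0,0.0],[0,0,8,0,0,0.0],[0.1,-0.3,6,0,0,0.0],[0,0,0,0,0,0],[0,0,0,0,0,0]]
  -> [643.1   5.2  15.5  12.3]
```

>>> apply_moves:
  rows:
    - [0,0,6,0,0,0]
    - [0,0,8,0,0,0]
    - [0,0,11,0,0,0]
    - [0,0,12,0,0,0]
    - [0,0,12,0,0,0]

```text
time: 34.15
tool_pos: [642.7, 5.0, 39.2]
tcp_rot: [-180.0, 0.0, 12.3]
ft_force: [-0.1, 0.5, -0.5]
finger_gap: 38.7
grip_force: 36.1
```

>>> apply_moves:
  rows:
    - [0,0,11,0,0,0]
    - [0,0,8,0,0,0]
    - [0,0,6,0,0,0]
    - [0,0,1,0,0,0]
    - [0,0,0,0,0,0]

```text
time: 34.78
tool_pos: [643.3, 4.9, 14.8]
tcp_rot: [180.0, -0.0, 12.3]
ft_force: [-0.6, -0.1, -1.1]
finger_gap: 39.0
grip_force: 36.1
```

>>> apply_moves:
  rows:
    - [0,0,0.5,0,0,0]
    - [0,0,0.5,0,0,0]
    - [0,0,0,0,0,0]
    - [0,0,0,0,0,0]
    - [0,0,0,0,0,0]

```text
time: 35.4
tool_pos: [643.4, 5.0, 14.1]
tcp_rot: [180.0, -0.0, 12.3]
ft_force: [-2.6, -0.5, 5.5]
finger_gap: 38.6
grip_force: 36.8
```

>>> apply_moves:
  rows:
    - [0,0,0,0,0,0]
    - [0,0,0,0,0,0]
    - [0,0,0,0,0,0]
    - [0,0,0,0,0,0]
    - [0,0,0,0,0,0]
  fingers: 85

```text
time: 36.02
tool_pos: [643.1, 5.0, 13.4]
tcp_rot: [-180.0, 0.0, 12.3]
ft_force: [-0.0, -0.4, -0.2]
finger_gap: 85.1
grip_force: 0.0
```

```bash
python3 plan.py "[643.1,5.1,80,12.3]:1.2" "[638.5,-163.4,80,-24]:2.2" "[638.5,-163.4,5,-24]:1.6"
```

```text
t 36.02 now [643.1   5.   13.4  12.3] rp [-180.    0.] gap 85.1 gf 0.0 F [-0.  -0.4 -0.2] q6 74.0
[[0,0,-7,0,0,0.0],[0,0,-12,0,0,0.0],[0,0,-14,0,0,0.0],[0,0,-14,0,0,0.0],[0,0,-12,0,0,0.0]]
[[0.1,-0.1,-7.6,0,0,0.0],[0,0,0,0,0,0],[0,0,0,0,0,0],[0,0,0,0,0,0],[0,0,0,0,0,0]]
  -> [643.1   5.1  80.   12.3]
[[-2,8,0,0,0,0.03],[-3,13,0,0,0,0.05],[-2,15,0,0,0,0.06],[-2,18,0,0,0,0.07],[-1,20,0,0,0,0.07]]
[[1,19,0,0,0,0.07],[2,20,0,0,0,0.08],[3,17,0,0,0,0.07],[5,16,0,0,0,0.05],[3,12,0,0,0,0.05]]
[[3.3,7.6,0,0,0,0.034],[0,0,0,0,0,0],[0,0,0,0,0,0],[0,0,0,0,0,0],[0,0,0,0,0,0]]
  -> [ 638.5 -163.4   80.   -24. ]
[[0,0,6,0,0,0.0],[0,0,9,0,0,0.0],[0,0,10,0,0,0.0],[0,0,13,0,0,0.0],[0,0,12,0,0,0.0]]
[[0,0,10,0,0,0.0],[0,0,9,0,0,0.0],[0,0,6,0,0,0.0],[0,0,0,0,0,0],[0,0,0,0,0,0]]
  -> [ 638.5 -163.4    5.   -24. ]
```

>>> apply_moves:
  rows:
    - [0,0,-7,0,0,0]
    - [0,0,-12,0,0,0]
    - [0,0,-14,0,0,0]
    - [0,0,-14,0,0,0]
    - [0,0,-12,0,0,0]

```text
time: 36.65
tool_pos: [643.6, 4.9, 74.2]
tcp_rot: [180.0, -0.1, 12.3]
ft_force: [0.2, 0.1, -0.5]
finger_gap: 84.9
grip_force: 0.0
```

>>> apply_moves:
  rows:
    - [0,0,-7.6,0,0,0]
    - [-2,8,0,0,0,0.03]
    - [-3,13,0,0,0,0.05]
    - [-2,15,0,0,0,0.06]
    - [-2,18,0,0,0,0.07]

```text
time: 37.28
tool_pos: [641.2, -51.2, 79.4]
tcp_rot: [-180.0, 0.1, -0.0]
ft_force: [-0.2, -0.1, -1.0]
finger_gap: 84.9
grip_force: 0.0
```

>>> apply_moves:
  rows:
    - [-1,20,0,0,0,0.07]
    - [1,19,0,0,0,0.07]
    - [2,20,0,0,0,0.08]
    - [3,17,0,0,0,0.07]
    - [5,16,0,0,0,0.05]

```text
time: 37.9
tool_pos: [638.8, -144.6, 79.6]
tcp_rot: [180.0, 0.1, -19.5]
ft_force: [-0.1, 0.0, 0.7]
finger_gap: 85.1
grip_force: 0.0
```

>>> apply_moves:
  rows:
    - [3,12,0,0,0,0.05]
    - [3.3,7.6,0,0,0,0.034]
    - [0,0,6,0,0,0]
    - [0,0,9,0,0,0]
    - [0,0,10,0,0,0]

```text
time: 38.52
tool_pos: [638.3, -162.9, 54.1]
tcp_rot: [-180.0, 0.0, -24.0]
ft_force: [-0.5, 0.3, -0.6]
finger_gap: 84.9
grip_force: 0.0
```

>>> apply_moves:
  rows:
    - [0,0,10,0,0,0]
    - [0,0,5,0,0,0]
    - [0,0,0,0,0,0]
    - [0,0,0,0,0,0]
    - [0,0,0,0,0,0]

```text
time: 39.15
tool_pos: [638.9, -163.7, 40.7]
tcp_rot: [-180.0, -0.1, -24.0]
ft_force: [-0.3, -0.3, -0.6]
finger_gap: 84.7
grip_force: 0.0
```

```bash
python3 look.py top project_box breadboard; python3 look.py scene project_box breadboard;python3 plan.py "[638.5,-163.4,5,-24]:1.2" 
```

```text
project_box 0.87 ztop 29.4 [array([ 616.4, -156.3]), array([56.9, 41.3]), np.float64(66.9)]
breadboard 0.79 ztop 27.2 [array([644. ,   4.7]), array([66.7, 39.5]), np.float64(12.4)]
project_box 0.83 ztop 28.3 [array([ 642.7, -164.7]), array([62.9, 80.2]), np.float64(65.6)]
breadboard 0.69 ztop 26.9 [array([648.9,   8.7]), array([52.5, 41.5]), np.float64(10.2)]
t 39.45 now [ 638.6 -163.6   40.2  -24. ] rp [-1.8e+02 -1.0e-02] gap 85.3 gf 0.0 F [-0.6  0.7 -0.7] q6 95.0
[[0,0,4,0,0,0.0],[0,0,6,0,0,0.0],[0,0,8,0,0,0.0],[0,0,7,0,0,0.0],[0,0,6,0,0,0.0]]
[[-0.1,-0.2,4.2,0,0,0.0],[0,0,0,0,0,0],[0,0,0,0,0,0],[0,0,0,0,0,0],[0,0,0,0,0,0]]
  -> [ 638.5 -163.4    5.   -24. ]
```

>>> apply_moves:
  rows:
    - [0,0,4,0,0,0]
    - [0,0,6,0,0,0]
    - [0,0,7,0,0,0]
    - [0,0,6,0,0,0]
    - [0,0,4,0,0,0]

```text
time: 40.08
tool_pos: [638.2, -163.4, 12.3]
tcp_rot: [180.0, 0.0, -24.0]
ft_force: [0.2, -0.0, 0.3]
finger_gap: 85.0
grip_force: 0.0
```

>>> apply_moves:
  rows:
    - [0,0,4,0,0,0]
    - [0,0,4,0,0,0]
    - [0,0,0,0,0,0]
    - [0,0,0,0,0,0]
    - [0,0,0,0,0,0]

```text
time: 40.7
tool_pos: [638.7, -163.6, 5.4]
tcp_rot: [-180.0, -0.0, -24.0]
ft_force: [0.5, 0.5, 0.3]
finger_gap: 84.7
grip_force: 0.0
```

>>> apply_moves:
  rows:
    - [0,0,0,0,0,0]
    - [0,0,0,0,0,0]
    - [0,0,0,0,0,0]
    - [0,0,0,0,0,0]
    - [0,0,0,0,0,0]
  fingers: 52
  grip_force: 50

```text
time: 41.32
tool_pos: [638.9, -163.7, 5.6]
tcp_rot: [-180.0, -0.0, -24.0]
ft_force: [-0.7, -0.7, 5.2]
finger_gap: 60.6
grip_force: 56.5
```

```bash
python3 plan.py "[638.5,-163.4,90,-24]:1.6" "[638.6,181.2,90,19.8]:3.6" "[638.6,181.2,15,19.8]:1.8"
```

```text
t 41.33 now [ 638.9 -163.7    5.6  -24. ] rp [-1.8e+02 -5.0e-02] gap 60.6 gf 56.5 F [-0.7 -0.7  5.2] q6 95.0
[[0,0,-6,0,0,0.0],[0,0,-10,0,0,0.0],[0,0,-13,0,0,0.0],[0,0,-13,0,0,0.0],[0,0,-14,0,0,0.0]]
[[0,0,-12,0,0,0.0],[0,0,-10,0,0,0.0],[-0.5,-0.1,-6.4,0,0,0.0],[0,0,0,0,0,0],[0,0,0,0,0,0]]
  -> [ 638.4 -163.4   90.   -24. ]
[[-4,-9,0,0,0,-0.02],[-5,-12,0,0,0,-0.03],[-6,-14,0,0,0,-0.03],[-6,-18,0,0,0,-0.05],[-6,-19,0,0,0,-0.04]]
[[-5,-22,0,0,0,-0.05],[-5,-23,0,0,0,-0.05],[-3,-24,0,0,0,-0.06],[-3,-25,0,0,0,-0.05],[0,-25,0,0,0,-0.06]]
[[0,-24,0,0,0,-0.05],[2,-24,0,0,0,-0.05],[2,-22,0,0,0,-0.05],[4,-20,0,0,0,-0.05],[4,-18,0,0,0,-0.04]]
[[4,-15,0,0,0,-0.04],[4,-13,0,0,0,-0.02],[2.9,-8.6,0,0,0,-0.025],[0,0,0,0,0,0],[0,0,0,0,0,0]]
  -> [638.7 181.2  90.   19.8]
[[0,0,5,0,0,0.0],[0,0,7,0,0,0.0],[0,0,10,0,0,0.0],[0,0,10,0,0,0.0],[0,0,11,0,0,0.0]]
[[0,0,10,0,0,0.0],[0,0,10,0,0,0.0],[0,0,7,0,0,0.0],[0,0,5,0,0,0.0],[0,0,0,0,0,0]]
  -> [638.7 181.2  15.   19.8]
```

>>> apply_moves:
  rows:
    - [0,0,-6,0,0,0]
    - [0,0,-10,0,0,0]
    - [0,0,-13,0,0,0]
    - [0,0,-13,0,0,0]
    - [0,0,-14,0,0,0]

```text
time: 41.95
tool_pos: [638.7, -163.6, 62.4]
tcp_rot: [-180.0, -0.0, -24.0]
ft_force: [0.1, -0.4, -1.6]
finger_gap: 60.5
grip_force: 55.7
```

>>> apply_moves:
  rows:
    - [0,0,-12,0,0,0]
    - [0,0,-10,0,0,0]
    - [0,0,-6,0,0,0]
    - [-4,-9,0,0,0,-0.02]
    - [-5,-12,0,0,0,-0.03]

```text
time: 42.58
tool_pos: [638.1, -139.9, 88.4]
tcp_rot: [-180.0, 0.1, -21.1]
ft_force: [-0.5, -0.2, -1.4]
finger_gap: 60.5
grip_force: 55.8
```

>>> apply_moves:
  rows:
    - [-6,-14,0,0,0,-0.03]
    - [-6,-18,0,0,0,-0.05]
    - [-6,-19,0,0,0,-0.04]
    - [-5,-22,0,0,0,-0.05]
    - [-5,-23,0,0,0,-0.05]

```text
time: 43.2
tool_pos: [638.3, -38.7, 89.2]
tcp_rot: [-180.0, -0.0, -8.3]
ft_force: [-1.2, 0.6, -2.7]
finger_gap: 61.3
grip_force: 55.7
```

>>> apply_moves:
  rows:
    - [-3,-24,0,0,0,-0.06]
    - [-3,-25,0,0,0,-0.05]
    - [0,-25,0,0,0,-0.06]
    - [0,-24,0,0,0,-0.05]
    - [2,-24,0,0,0,-0.05]

```text
time: 43.82
tool_pos: [638.6, 83.8, 89.1]
tcp_rot: [-180.0, -0.0, 7.1]
ft_force: [-0.7, 0.5, -2.4]
finger_gap: 60.8
grip_force: 55.7
```

>>> apply_moves:
  rows:
    - [2,-22,0,0,0,-0.05]
    - [4,-20,0,0,0,-0.05]
    - [4,-18,0,0,0,-0.04]
    - [4,-15,0,0,0,-0.04]
    - [4,-13,0,0,0,-0.02]

```text
time: 44.45
tool_pos: [638.7, 172.8, 89.0]
tcp_rot: [180.0, 0.0, 18.5]
ft_force: [-0.1, 0.3, -1.7]
finger_gap: 60.5
grip_force: 55.7
```

>>> apply_moves:
  rows:
    - [2.9,-8.6,0,0,0,-0.025]
    - [0,0,0,0,0,0]
    - [0,0,0,0,0,0]
    - [0,0,0,0,0,0]
    - [0,0,0,0,0,0]

```text
time: 45.08
tool_pos: [638.8, 180.5, 89.1]
tcp_rot: [180.0, 0.0, 19.8]
ft_force: [0.6, 1.1, -2.7]
finger_gap: 60.5
grip_force: 55.7
```

```bash
python3 plan.py "[638.6,181.2,15,19.8]:1.8"
```

```text
t 45.08 now [638.8 180.5  89.1  19.8] rp [180.   0.] gap 60.5 gf 55.7 F [ 0.6  1.1 -2.7] q6 82.0
[[0,0,5,0,0,0.0],[0,0,7,0,0,0.0],[0,0,9,0,0,0.0],[0,0,11,0,0,0.0],[0,0,10,0,0,0.0]]
[[0,0,11,0,0,0.0],[0,-1,9,0,0,0.0],[0,0,7,0,0,0.0],[0.1,0.3,5.1,0,0,0.0],[0,0,0,0,0,0]]
  -> [638.6 181.2  15.   19.8]
```

>>> apply_moves:
  rows:
    - [0,0,5,0,0,0]
    - [0,0,7,0,0,0]
    - [0,0,9,0,0,0]
    - [0,0,11,0,0,0]
    - [0,0,10,0,0,0]

```text
time: 45.7
tool_pos: [638.3, 180.9, 45.8]
tcp_rot: [-180.0, 0.1, 19.8]
ft_force: [0.2, 0.1, -3.1]
finger_gap: 61.0
grip_force: 55.7
```

>>> apply_moves:
  rows:
    - [0,0,11,0,0,0]
    - [0,-0.5,9,0,0,0]
    - [0,0,7,0,0,0]
    - [0,0,5,0,0,0]
    - [0,0,0,0,0,0]

```text
time: 46.32
tool_pos: [638.3, 181.4, 14.7]
tcp_rot: [-180.0, 0.0, 19.8]
ft_force: [-0.4, 0.1, -3.1]
finger_gap: 60.7
grip_force: 55.7
```

>>> apply_moves:
  rows:
    - [0,0,0.5,0,0,0]
    - [0,0,0.5,0,0,0]
    - [0,0,0.5,0,0,0]
    - [0,0,0,0,0,0]
    - [0,0,0,0,0,0]

```text
time: 46.95
tool_pos: [638.6, 181.4, 13.6]
tcp_rot: [180.0, -0.0, 19.8]
ft_force: [-0.5, -0.9, -2.8]
finger_gap: 61.1
grip_force: 55.7
```

>>> apply_moves:
  rows:
    - [0,0,0.5,0,0,0]
    - [0,0,0.5,0,0,0]
    - [0,0,0,0,0,0]
    - [0,0,0,0,0,0]
    - [0,0,0,0,0,0]

```text
time: 47.58
tool_pos: [638.7, 181.5, 13.6]
tcp_rot: [180.0, -0.0, 19.8]
ft_force: [-4.4, -0.9, 5.7]
finger_gap: 60.7
grip_force: 56.7
```

>>> apply_moves:
  rows:
    - [0,0,0,0,0,0]
    - [0,0,0,0,0,0]
    - [0,0,0,0,0,0]
    - [0,0,0,0,0,0]
    - [0,0,0,0,0,0]
  fingers: 85

```text
time: 48.2
tool_pos: [638.5, 181.5, 12.5]
tcp_rot: [-180.0, 0.0, 19.8]
ft_force: [0.3, -0.1, 0.5]
finger_gap: 85.1
grip_force: 0.0
```

```bash
python3 look.py top led_driver; python3 look.py scene led_driver; python3 plan.py "[638.6,181.2,90,19.8]:1.6" "[562,-351,90,13.4]:3.6"
```

```text
led_driver 0.8 ztop 29.6 [array([ 561.6, -351.7]), array([117. ,  35.7]), np.float64(14.1)]
led_driver 0.68 ztop 28.2 [array([ 560.7, -350.4]), array([120.5,  36.5]), np.float64(13.7)]
t 48.4 now [638.5 181.5  12.6  19.8] rp [-180.    0.] gap 85.2 gf 0.0 F [-0.2 -0.1 -0.1] q6 82.0
[[0,0,-6,0,0,0.0],[0,0,-9,0,0,0.0],[0,0,-11,0,0,0.0],[0,0,-13,0,0,0.0],[0,0,-12,0,0,0.0]]
[[0,0,-11,0,0,0.0],[0,0,-10,0,0,0.0],[0,0.3,-5.4,0,0,0.0],[0,0,0,0,0,0],[0,0,0,0,0,0]]
  -> [638.6 181.2  90.   19.8]
[[-7,13,0,0,0,0.0],[-9,18,0,0,0,0.01],[-12,22,0,0,0,0.0],[-13,25,0,0,0,0.01],[-15,29,0,0,0,0.01]]
[[-15,31,0,0,0,0.0],[-16,33,0,0,0,0.01],[-17,34,0,0,0,0.01],[-16,35,0,0,0,0.01],[-16,36,0,0,0,0.0]]
[[-16,34,0,0,0,0.01],[-15,34,0,0,0,0.01],[-14,32,0,0,0,0.01],[-12,29,0,0,0,0.0],[-12,27,0,0,0,0.01]]
[[-9,23,0,0,0,0.0],[-8,18,0,0,0,0.01],[-5,14.1,0,0,0,0.002],[0,0,0,0,0,0],[0,0,0,0,0,0]]
  -> [ 562.  -351.    90.    13.4]
```

>>> apply_moves:
  rows:
    - [0,0,-6,0,0,0]
    - [0,0,-9,0,0,0]
    - [0,0,-11,0,0,0]
    - [0,0,-13,0,0,0]
    - [0,0,-12,0,0,0]

```text
time: 49.02
tool_pos: [638.9, 181.6, 65.1]
tcp_rot: [180.0, -0.1, 19.8]
ft_force: [0.1, -0.1, 0.5]
finger_gap: 84.7
grip_force: 0.0
```

>>> apply_moves:
  rows:
    - [0,0,-11,0,0,0]
    - [0,0,-10,0,0,0]
    - [0,0,-5.4,0,0,0]
    - [-7,13,0,0,0,0]
    - [-9,18,0,0,0,0.01]

```text
time: 49.65
tool_pos: [633.4, 145.8, 89.3]
tcp_rot: [180.0, 0.1, 19.2]
ft_force: [0.4, 0.2, -0.1]
finger_gap: 85.0
grip_force: 0.0
```

>>> apply_moves:
  rows:
    - [-12,22,0,0,0,0]
    - [-13,25,0,0,0,0.01]
    - [-15,29,0,0,0,0.01]
    - [-15,31,0,0,0,0]
    - [-16,33,0,0,0,0.01]

```text
time: 50.28
tool_pos: [610.3, -11.1, 89.6]
tcp_rot: [-180.0, 0.0, 17.5]
ft_force: [0.0, 0.1, 0.2]
finger_gap: 84.8
grip_force: 0.0
```

>>> apply_moves:
  rows:
    - [-17,34,0,0,0,0.01]
    - [-16,35,0,0,0,0.01]
    - [-16,36,0,0,0,0]
    - [-16,34,0,0,0,0.01]
    - [-15,34,0,0,0,0.01]

```text
time: 50.9
tool_pos: [582.5, -199.8, 89.7]
tcp_rot: [-180.0, 0.0, 15.1]
ft_force: [0.5, 0.2, 0.3]
finger_gap: 84.9
grip_force: 0.0
```

>>> apply_moves:
  rows:
    - [-14,32,0,0,0,0.01]
    - [-12,29,0,0,0,0]
    - [-12,27,0,0,0,0.01]
    - [-9,23,0,0,0,0]
    - [-8,18,0,0,0,0.01]

```text
time: 51.52
tool_pos: [562.5, -337.6, 89.8]
tcp_rot: [-180.0, 0.0, 13.4]
ft_force: [-0.4, 0.8, 0.5]
finger_gap: 84.6
grip_force: 0.0
```

>>> apply_moves:
  rows:
    - [-6,14.1,0,0,0,0.002]
    - [0,0,0,0,0,0]
    - [0,0,0,0,0,0]
    - [0,0,0,0,0,0]
    - [0,0,0,0,0,0]
  fingers: 65

```text
time: 52.15
tool_pos: [561.2, -350.3, 90.0]
tcp_rot: [-180.0, -0.0, 13.5]
ft_force: [0.8, 0.8, -0.3]
finger_gap: 64.7
grip_force: 0.0
```

```bash
python3 plan.py "[561.2,-351,5,13.6]:1.8"; python3 look.py top t2.png project_box breadboard heatsink capacitor; python3 look.py scene project_box capacitor
```

```text
t 52.15 now [ 561.2 -350.3   90.    13.5] rp [-180.   -0.] gap 64.7 gf 0.0 F [ 0.8  0.8 -0.3] q6 40.0
[[0,0,6,0,0,0.0],[0,0,8,0,0,0.0],[0,0,11,0,0,0.0],[0,0,11,0,0,0.0],[0,0,13,0,0,0.0]]
[[0,1,11,0,0,0.0],[0,0,11,0,0,0.0],[0,0,8,0,0,0.0],[-0.2,-0.3,6,0,0,-0.003],[0,0,0,0,0,0]]
  -> [ 561.2 -351.     5.    13.6]
project_box 0.72 ztop 37.2 [array([638.9, 180.9]), array([90. , 61.5]), np.float64(19.8)]
breadboard 0.84 ztop 27.7 [array([643.8,   4.7]), array([66.4, 39.4]), np.float64(12.4)]
heatsink 0.44 ztop 27.0 [array([ 374.7, -248. ]), array([37. , 30.7]), np.float64(9.0)]
capacitor 0.73 ztop 55.4 [array([559.8, 350.2]), array([26.7, 26.2]), np.float64(87.3)]
project_box 0.58 ztop 36.8 [array([637.4, 183.3]), array([89. , 66.1]), np.float64(19.4)]
capacitor 0.6 ztop 55.4 [array([559.5, 351.2]), array([26.8, 29.4]), np.float64(49.6)]
```

>>> apply_moves:
  rows:
    - [0,0,6,0,0,0]
    - [0,0,8,0,0,0]
    - [0,0,11,0,0,0]
    - [0,0,11,0,0,0]
    - [0,0,13,0,0,0]

```text
time: 53.18
tool_pos: [560.8, -350.9, 39.9]
tcp_rot: [-180.0, 0.0, 13.4]
ft_force: [0.3, 0.2, -0.3]
finger_gap: 64.5
grip_force: 0.0
```

>>> apply_moves:
  rows:
    - [0,0,11,0,0,0]
    - [0,0,11,0,0,0]
    - [0,0,8,0,0,0]
    - [0,0,5,0,0,0]
    - [0,0,0,0,0,0]

```text
time: 53.8
tool_pos: [560.7, -350.8, 5.6]
tcp_rot: [-180.0, 0.0, 13.4]
ft_force: [0.4, -0.3, 0.9]
finger_gap: 65.0
grip_force: 0.0
```

>>> apply_moves:
  rows:
    - [0,0,0,0,0,0]
    - [0,0,0,0,0,0]
    - [0,0,0,0,0,0]
    - [0,0,0,0,0,0]
    - [0,0,0,0,0,0]
  fingers: 28
  grip_force: 50

```text
time: 54.42
tool_pos: [561.5, -351.4, 6.9]
tcp_rot: [179.9, -0.1, 13.4]
ft_force: [-0.1, 0.2, 5.2]
finger_gap: 35.0
grip_force: 52.8
```

```bash
python3 plan.py "[561.2,-351,110,13.6]:1.8" "[500,-40,110,9]:2.4" "[379.5,275.6,90,6.5]:2.8"
```

```text
t 54.42 now [ 561.5 -351.4    6.9   13.4] rp [ 1.7993e+02 -6.0000e-02] gap 35.0 gf 52.8 F [-0.1  0.2  5.2] q6 40.0
[[0,0,-7,0,0,0.0],[0,0,-10,0,0,0.0],[0,0,-13,0,0,0.0],[0,0,-14,0,0,0.0],[0,0,-15,0,0,0.0]]
[[0,0,-14,0,0,0.0],[0,0,-13,0,0,0.0],[0,0,-10,0,0,0.0],[-0.2,-0.5,-7.1,0,0,-0.004],[0,0,0,0,0,0]]
  -> [ 561.2 -351.   110.    13.6]
[[1,-14,0,0,0,0.0],[1,-21,0,0,0,0.01],[0,-26,0,0,0,0.01],[1,-31,0,0,0,0.0],[1,-32,0,0,0,0.01]]
[[0,-34,0,0,0,0.01],[0,-35,0,0,0,0.01],[0,-32,0,0,0,0.01],[0,-30,0,0,0,0.01],[-1,-27,0,0,0,0.0]]
[[-1,-21,0,0,0,0.01],[0,-13.8,0,0,0,0.001],[0,0,0,0,0,0],[0,0,0,0,0,0],[0,0,0,0,0,0]]
  -> [500. -40. 110.   9.]
[[-3,-12,1,0,0,0.0],[-3,-18,1,0,0,0.0],[-5,-22,1,0,0,0.01],[-6,-25,2,0,0,0.0],[-6,-28,1,0,0,0.0]]
[[-6,-30,2,0,0,0.01],[-7,-30,2,0,0,0.0],[-7,-30,2,0,0,0.01],[-8,-30,2,0,0,0.0],[-6,-28,1,0,0,0.0]]
[[-6,-25,2,0,0,0.01],[-6,-21,1,0,0,0.0],[-4,-18,1,0,0,0.0],[-3.4,-12.1,1,0,0,0.003],[0,0,0,0,0,0]]
  -> [379.5 275.6  90.    6.5]
```

>>> apply_moves:
  rows:
    - [0,0,-7,0,0,0]
    - [0,0,-10,0,0,0]
    - [0,0,-13,0,0,0]
    - [0,0,-14,0,0,0]
    - [0,0,-15,0,0,0]

```text
time: 55.05
tool_pos: [561.1, -351.0, 66.3]
tcp_rot: [180.0, -0.0, 13.4]
ft_force: [-1.1, -0.6, -2.4]
finger_gap: 34.9
grip_force: 51.9
```

>>> apply_moves:
  rows:
    - [0,0,-14,0,0,0]
    - [0,0,-13,0,0,0]
    - [0,0,-10,0,0,0]
    - [0,0,-7,0,0,0]
    - [1,-14,0,0,0,0]

```text
time: 55.68
tool_pos: [558.9, -337.6, 109.6]
tcp_rot: [179.9, -0.0, 13.3]
ft_force: [-0.1, 0.3, -1.7]
finger_gap: 34.9
grip_force: 52.0
```

>>> apply_moves:
  rows:
    - [1,-21,0,0,0,0.01]
    - [0,-26,0,0,0,0.01]
    - [1,-31,0,0,0,0]
    - [1,-32,0,0,0,0.01]
    - [0,-34,0,0,0,0.01]

```text
time: 56.3
tool_pos: [529.7, -193.8, 108.1]
tcp_rot: [-179.9, 0.1, 11.1]
ft_force: [1.2, 0.0, -3.0]
finger_gap: 35.3
grip_force: 52.0
```

>>> apply_moves:
  rows:
    - [0,-35,0,0,0,0.01]
    - [0,-32,0,0,0,0.01]
    - [0,-30,0,0,0,0.01]
    - [-1,-27,0,0,0,0]
    - [-1,-21,0,0,0,0.01]

```text
time: 56.92
tool_pos: [501.9, -51.5, 108.2]
tcp_rot: [-180.0, 0.1, 8.9]
ft_force: [-0.1, 0.3, -2.4]
finger_gap: 35.1
grip_force: 52.0
```

>>> apply_moves:
  rows:
    - [0,-13.8,0,0,0,0]
    - [-3,-12,1,0,0,0]
    - [-3,-18,1,0,0,0]
    - [-5,-22,1,0,0,0.01]
    - [-6,-25,2,0,0,0]

```text
time: 57.55
tool_pos: [472.2, 34.6, 103.9]
tcp_rot: [-180.0, -0.0, 8.2]
ft_force: [-1.2, 0.6, -2.8]
finger_gap: 34.6
grip_force: 52.0
```

>>> apply_moves:
  rows:
    - [-6,-28,1,0,0,0]
    - [-6,-30,2,0,0,0.01]
    - [-7,-30,2,0,0,0]
    - [-7,-30,2,0,0,0.01]
    - [-8,-30,2,0,0,0]

```text
time: 58.18
tool_pos: [418.2, 177.0, 94.9]
tcp_rot: [-180.0, -0.0, 7.1]
ft_force: [0.1, 0.3, -2.7]
finger_gap: 34.8
grip_force: 52.0
```

>>> apply_moves:
  rows:
    - [-6,-28,1,0,0,0]
    - [-6,-25,2,0,0,0.01]
    - [-6,-21,1,0,0,0]
    - [-4,-18,1,0,0,0]
    - [-3.4,-12.1,1,0,0,0.003]

```text
time: 58.8
tool_pos: [380.7, 277.0, 88.8]
tcp_rot: [180.0, 0.0, 6.4]
ft_force: [0.5, 0.2, -2.5]
finger_gap: 34.7
grip_force: 51.9
```

>>> apply_moves:
  rows:
    - [0,0,0,0,0,0]
    - [0,0,0,0,0,0]
    - [0,0,0,0,0,0]
    - [0,0,0,0,0,0]
    - [0,0,0,0,0,0]

```text
time: 59.42
tool_pos: [381.5, 276.0, 89.0]
tcp_rot: [180.0, -0.0, 6.3]
ft_force: [-0.6, 0.4, -2.6]
finger_gap: 35.2
grip_force: 51.9
```

```bash
python3 plan.py "[379.5,275.6,16,6.5]:1.6"; python3 look.py top heatsink pad_heatsink; python3 look.py scene s3.png heatsink pad_heatsink
```

```text
t 59.42 now [381.5 276.   89.    6.3] rp [180.  -0.] gap 35.2 gf 51.9 F [-0.6  0.4 -2.6] q6 113.0
[[0,0,6,0,0,0.0],[0,0,8,0,0,0.0],[-1,0,11,0,0,0.0],[0,0,11,0,0,0.0],[0,0,12,0,0,0.0]]
[[-1,0,11,0,0,0.0],[0,0,8,0,0,0.0],[0,0.1,6,0,0,-0.003],[0,0,0,0,0,0],[0,0,0,0,0,0]]
  -> [379.5 275.7  16.    6.5]
heatsink 0.71 ztop 25.8 [array([ 373. , -255.5]), array([42.7, 44.4]), np.float64(9.1)]
pad_heatsink 0.53 ztop 11.7 [array([ 374.9, -255.9]), array([59. , 59.5]), np.float64(8.0)]
heatsink 0.61 ztop 25.7 [array([ 371.3, -253.1]), array([45.2, 44.7]), np.float64(7.6)]
pad_heatsink 0.84 ztop 10.3 [array([ 373., -254.]), array([62.2, 62.4]), np.float64(7.2)]
```

Heatsink is well centred. Lowering the driver.

>>> apply_moves:
  rows:
    - [0,0,6,0,0,0]
    - [0,0,8,0,0,0]
    - [-1,0,11,0,0,0]
    - [0,0,11,0,0,0]
    - [0,0,12,0,0,0]

```text
time: 60.35
tool_pos: [380.2, 276.0, 39.9]
tcp_rot: [180.0, 0.0, 6.4]
ft_force: [-0.2, 0.1, -2.7]
finger_gap: 34.8
grip_force: 52.0
```

>>> apply_moves:
  rows:
    - [-1,0,11,0,0,0]
    - [0,0,8,0,0,0]
    - [0,0,6,0,0,0]
    - [0,0,0,0,0,0]
    - [0,0,0,0,0,0]

```text
time: 60.98
tool_pos: [379.7, 276.2, 16.3]
tcp_rot: [-180.0, -0.0, 6.3]
ft_force: [-1.2, -0.0, -2.4]
finger_gap: 35.2
grip_force: 51.9
```

>>> apply_moves:
  rows:
    - [0,0,0.5,0,0,0]
    - [0,0,0.5,0,0,0]
    - [0,0,0.5,0,0,0]
    - [0,0,0,0,0,0]
    - [0,0,0,0,0,0]

```text
time: 61.6
tool_pos: [379.5, 276.1, 14.9]
tcp_rot: [-180.0, -0.0, 6.4]
ft_force: [-3.9, -1.3, 6.0]
finger_gap: 35.1
grip_force: 52.8
```

>>> apply_moves:
  rows:
    - [0,0,0.5,0,0,0]
    - [0,0,0,0,0,0]
    - [0,0,0,0,0,0]
    - [0,0,0,0,0,0]
    - [0,0,0,0,0,0]

```text
time: 62.22
tool_pos: [379.5, 276.1, 14.8]
tcp_rot: [180.0, 0.0, 6.4]
ft_force: [-4.8, -3.3, 11.9]
finger_gap: 35.3
grip_force: 53.8
```

Contact; release, lift and clear away.

>>> apply_moves:
  rows:
    - [0,0,0,0,0,0]
    - [0,0,0,0,0,0]
    - [0,0,0,0,0,0]
    - [0,0,0,0,0,0]
    - [0,0,0,0,0,0]
  fingers: 65

```text
time: 62.85
tool_pos: [379.4, 276.0, 13.9]
tcp_rot: [180.0, 0.0, 6.3]
ft_force: [0.6, 0.0, -0.4]
finger_gap: 65.3
grip_force: 0.0
```

>>> apply_moves:
  rows:
    - [0,0,-8,0,0,0]
    - [0,0,-14,0,0,0]
    - [0,0,-20,0,0,0]
    - [0,0,-25,0,0,0]
    - [0,0,-30,0,0,0]

```text
time: 63.48
tool_pos: [379.3, 276.0, 112.7]
tcp_rot: [-180.0, -0.0, 6.3]
ft_force: [0.3, 0.2, -0.1]
finger_gap: 65.3
grip_force: 0.0
```

>>> apply_moves:
  rows:
    - [0,20,-20,0,0,0]
    - [0,40,-10,0,0,0]
    - [10,50,0,0,0,0]
    - [10,50,0,0,0,0]
    - [10,40,0,0,0,0]

```text
time: 64.1
tool_pos: [432.1, 78.8, 142.6]
tcp_rot: [180.0, -0.1, 6.3]
ft_force: [-0.1, 0.2, 0.6]
finger_gap: 65.0
grip_force: 0.0
```

>>> apply_moves:
  rows:
    - [10,30,0,0,0,0]
    - [0,20,0,0,0,0]
    - [0,0,0,0,0,0]
    - [0,0,0,0,0,0]
    - [0,0,0,0,0,0]

```text
time: 64.72
tool_pos: [446.7, 32.7, 141.3]
tcp_rot: [-180.0, -0.0, 6.4]
ft_force: [0.4, -0.1, 0.2]
finger_gap: 64.8
grip_force: 0.0
```

```bash
python3 look.py top t4.png led_driver pad_driver project_box breadboard heatsink capacitor; python3 look.py scene s4.png led_driver pad_driver project_box breadboard heatsink capacitor; python3 -c "
import cv2;cv2.imwrite('pics/t4b.png',cv2.resize(cv2.imread('pics/t4.png')[100:290,80:380],None,fx=2.6,fy=2.6))"
```

```text
pad_driver 0.82 ztop 11.7 [array([379.9, 274.8]), array([137.2,  54.3]), np.float64(6.1)]
project_box 0.92 ztop 37.0 [array([639.3, 181.2]), array([90.2, 62.2]), np.float64(19.6)]
breadboard 0.61 ztop 27.6 [array([644.1,   4.7]), array([66.4, 39.6]), np.float64(12.6)]
heatsink 0.58 ztop 26.4 [array([ 373.1, -255.5]), array([42.2, 43.6]), np.float64(9.9)]
capacitor 0.43 ztop 55.9 [array([559.8, 350.7]), array([26.2, 24.2]), np.float64(1.5)]
led_driver 0.67 ztop 36.9 [array([387.6, 278.4]), array([103.2,  39.4]), np.float64(6.7)]
pad_driver 0.71 ztop 11.3 [array([396.3, 276. ]), array([103.2,  50.1]), np.float64(7.5)]
project_box 0.84 ztop 36.7 [array([637.4, 183.3]), array([89.2, 66.6]), np.float64(20.4)]
breadboard 0.66 ztop 26.8 [array([642.3,   5.8]), array([65.4, 40.6]), np.float64(12.3)]
heatsink 0.59 ztop 25.9 [array([ 371.5, -253.1]), array([45.7, 45.6]), np.float64(8.1)]
capacitor 0.76 ztop 55.3 [array([560.3, 352.9]), array([26.9, 28.2]), np.float64(19.1)]
```

View pics/t4b.png

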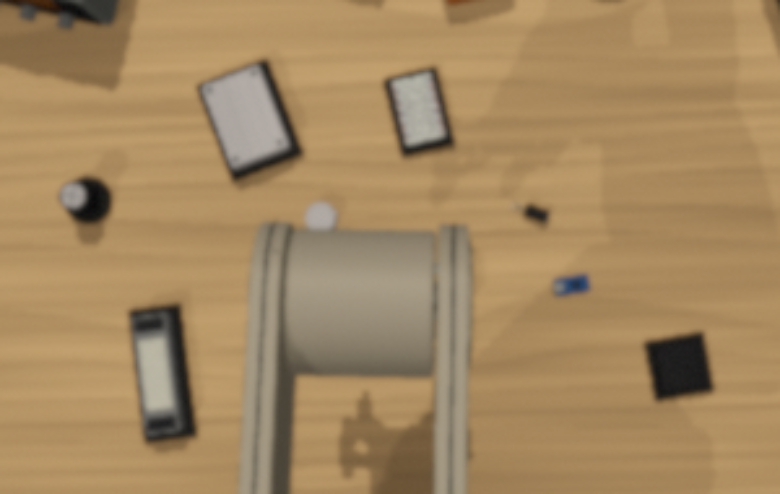

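The picture shows every part on its pad, with the shifts explained by parallax: box (250,120), breadboard (418,110), capacitor (85,198), driver (162,375), heatsink (680,366). I'll check the driver's centre by depth before handing in.

```bash
python3 - <<'E'
from h import *
img,W=cloud("top")
m=(abs(W[...,0]-380)<85)&(abs(W[...,1]-275)<50)
for lo,hi in((28,42),(5,16)):
    q=W[m&(W[...,2]>lo)&(W[...,2]<hi)]; print(len(q),[np.round(x,1) for x in cv2.minAreaRect(q[:,:2].astype(np.float32))])
E
```

```text
646 [array([380.9, 275. ]), array([119.4,  37.9]), np.float64(6.7)]
376 [array([379.1, 273.8]), array([163.5,  94.5]), np.float64(0.7)]
```

The driver is within about 1 mm of its pad centre (380, 274.7) and square to it.

```bash
python3 -c "
from bench import job; print(job.hand_in())"
```

```text
the job is handed in; nothing more can be done
None
```

All five parts are on their own pads, upright, with centres measured within about 3 mm of the pad centres, and the job was handed in at about 65 s; the hand-in returned no verdict.

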